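# Line up the sample and hold the tester's guard gate open

## Robot

A 6-joint arm with a two-finger parallel gripper is mounted at the origin on the work surface. World frame = base frame: x ahead of the robot, y to its left, z up, the work surface at z = 0. Lengths are in m, angles in rad, forces in N, time in s.
With the tool pointing down it reaches from about 0.35 to 0.85 m from the base axis. Payload 8.1 kg.
Tool frame: the origin (TCP) lies at the centre of the arm's flange, where the gripper is bolted on; the fingertips stand 186 mm ahead of it and the grasp point (between the pads) lies 167 mm ahead of it; z points along the fingers, y is the line along which they close (so a half turn about z gives the same grasp; the last joint's range is limited). The gripper opens to 93 mm and grips with 3 to 60 N. Pads are 15 mm wide; open, the fingers measure 128 mm over their backs; the gripper's body (75 mm by 188 mm) begins 65 mm behind the grasp point.
Start: joints at [1.252, 0.13, 1.488, -0, 1.523, -0.085], TCP at [0.139, 0.584, 0.405] pointing down, gripper open.
Joint ranges: [-2.96, 2.96], [-0.89, 2.26], [0.02, 2.5], [-1.34, 4.48], [0, 2.73], [-2.66, 2.66]. Speed limits (rad/s): [2.39, 2.39, 2.79, 3.14, 3.14, 3.14].

## Interface

Orientations are given as a rotation vector (axis times angle).
In Python, from plant import robot gives the robot as it stands.
- The arm moves only by the tool apply_moves, never from a script. Its argument "series" is a list of rows, each a list of 2 entries, a list of its own where there are three numbers: the shift along the tool's x, y, z in mm, then the turn, a rotation vector about the tool's x, y, z in rad. A call has 1 to 12 rows; each row shifts and turns the commanded pose from where the row before left it, along the tool's axes as they then stand; what a row does not reach is not made up. A row lasts 1/12 s, in which the tool goes at most 41.7 mm and 7.16 degrees, less where a joint would pass 70% of its speed; a pose out of reach is approached as far as the arm can. A call is refused whole if a number of a shift passes 41.7 or a number of a turn 0.125, either way. A call with a gripper value outside its range is refused whole. "claw" is the opening, from 0 (shut) to 1 (fully open), set as the call begins (left out, the last holds). The fingers move at their own pace and stop on an object; "newtons" is the grip in N (left out, the last holds). Time passes only in rows, so rows that do not move let the fingers close. It gives the time, the measured TCP pose, the force, the opening and the grip force at its end, in the units of the state.
- robot.read_state(): the state, without advancing time (a new reading comes with each control period).
- robot.read_camera(name): name is "scene" or "side" or "wrist"; returns (picture, depth): 480x640x3 uint8, blue, green, red; 480x640 float32, m along the optical axis (not along the pixel's ray), 0 where there is no reading.
- robot.calibration(name): a dict with "fx", "fy", "cx", "cy" (pixels), "D" ([k1, k2, p1, p2, k3] as OpenCV has them; the pictures are not rectified), "extrinsics" (4x4, takes a point from world to camera coordinates). Camera axes: x right, y down, z forward; pixel columns grow to the right and rows downward; lengths in m; the calibration is good to about 2 mm. A picture is of the moment at which its call begins: read the wrist's pose just before it. calibration takes no time and is no camera call; for the wrist camera it gives the pose at the moment of the call.
- robot.close_job(): hands the job in; it is judged then, once.
The state is a dict: "t": time; "q": joint angles; "dq": joint speeds; "joint_torque": joint torques, N m; "tool_pos": TCP position; "orientation": TCP orientation; "force": force on the tool from outside, world axes, zero at the start; "wrist_torque": the same for the moment, N m; "opening": finger opening in m; "gripper_force": force on a finger pad.
Only numpy, scipy, OpenCV 4.12 (cv2) and the standard library are available. Lean on these libraries where they do the work, as an engineer would, in place of code of your own. Each camera call takes 0.05 s, during which the arm holds its last target. There are 200 camera calls.

## Task

On the puncture tester, slide the sample carriage by its post so that the cross on the cup's lid sits right under the needle. Then free the guard gate by squeezing its two pinch catches fully in, the one next to the gate first and the outer one second, and swing the gate by its post past its detent until it stands wide, at about a right angle to shut. Finish while still holding the gate there, hand on it: it swings back if let go; the bottle, beaker and paper roll stay where they are.

Things in the scene. Friction and masses are not known exactly. Their poses are not given: they have to be found in the camera images.
- station: The tester: a fixed aluminium base plate 285 x 460 x 14 mm. Origin on the bench; its +x axis points away from the robot across the tester, +y to the left along the gate and the carriage rails, z up. The plate spans x -95 to 190, y -240 to 220 mm in this frame. At the left stands the gate's hinge post; right of the gate stands a white latch block (top 88 mm above the bench, y -238 to -42 mm) that carries both catches. The carriage line is 90 mm beyond the gate.
- needle_tip (a point): Lower tip of the fixed vertical needle (3 mm thick, under an 18 mm thick holder) of the white needle stand, 84 mm above the bench. The holder hangs from an arm (26 mm wide, 208 to 230 mm above the bench) that runs 90 mm straight back and then 85 mm to the right to a 36 mm wide column, 242 mm high; all stay fixed; the stand sits at a different place along the tester's y from time to time.
- mark (a point): Centre of the black cross (16 mm) on the flat lid of the sealed white sample cup, 72 mm above the bench. The cup (66 mm wide) is fixed on the carriage.
- carriage (a joint): How far the carriage has slid along the tester's -y (to the right), 0 to 0.13 m. About 2 N of friction plus some drag moves it; it stays where it is left.
- carriage_post (a point): Grip point of the carriage's upright round post, 18 mm thick, from 34 mm (carriage top) to 86 mm above the bench, point at 68 mm. It lies 120 mm along the tester's +y (left) from the mark and moves with it.
- catch_inner_mid (a point): Midpoint, 115 mm above the bench, between the two upright tabs of the catch next to the gate. The tabs stand one to the left and one to the right along the tester's y: each 8 mm thick, 24 mm wide along x, 44 mm high (89 to 133 mm above the bench), 44 mm over their outer faces when out, 26 mm when squeezed in. Both move in together by the same amount; the point stays fixed.
- catch_inner (a joint): How far each tab of the catch next to the gate is squeezed in: 0 = out (bolt in front of the gate), 0.009 m = fully in (gate free of this bolt). About 4 N moves it; it stays in once squeezed.
- catch_outer_mid (a point): The same point of the second, identical catch, 90 mm further from the gate along the tester's -y.
- catch_outer (a joint): The same for the outer catch, 0 to 0.009 m. To be squeezed only after the inner one is in.
- gate_hinge (a point): A point on the gate's vertical hinge axis, 115 mm above the bench.
- gate_post (a point): Grip point of the gate's handle, an upright round post 18 mm thick on the gate's top edge, 95 to 135 mm above the bench, point at 115 mm; it lies 100 mm from the hinge axis. The gate is a framed clear panel 165 mm long, 10 mm thick, 35 to 95 mm above the bench.
- gate (a joint): Opening angle of the gate: 0 = shut (the gate runs from the hinge along the tester's -y), growing as it swings toward the robot (clockwise seen from above), stop at 1.65 rad. A spring pulls it shut, 0.6 N at the post when shut, 3.5 N when wide. A spring detent between 0.5 and 0.9 rad needs some 6 to 9 N at the post to get past; let go beyond it, the gate falls back to about 0.9. Wide means beyond 1.3 rad (75 degrees).
- sauce_bottle: Bystander: upright bottle 80 mm across, 220 mm high, origin under its centre. Leave alone.
- beaker: Bystander: open glass beaker 70 mm across, 85 mm high, origin under its centre. Leave alone.
- paper_roll: Bystander: upright white paper roll 52 mm across, 50 mm high, origin under its centre. Leave alone.

How it is judged:
By the outcome, as a careful person would: the job done as asked, in the order asked, and still so for the second after the job is handed in, while the arm keeps its last pose, push and grip.
It also fails if it takes over 69 s, if anything falls off the work surface, if the arm or the gripper's body presses on something with over 40 N, if the wrist force passes 120 N, or if a joint passes its speed limit or range.

## Working session

There is one attempt and no reset: what is moved stays moved. The work goes in short steps, Python scripts to look and compute and a tool call to move; the robot and the scene stay as the last step left them, time stands still between calls to the robot, and variables do not carry over. Pictures are saved under pics/ and viewed, at most 10 in all, crops included, and the job is handed in when it is done.

Besides the shell and the picture viewer there is one more tool, called after "Emit:" in YAML: its name, and indented under it one key for each argument. apply_moves: Moves the arm, as the interface text tells. Its arguments: {"type":"object","properties":{"series":{"type":"array"},"claw":{"type":"number"},"newtons":{"type":"number"}},"required":["series"]}

```bash
mkdir -p pics; ls; cat > h.py <<'E'
import numpy as np, cv2
from plant import robot
from scipy.spatial.transform import Rotation as R
def cam(n):
    c=robot.calibration(n); K=np.array([[c['fx'],0,c['cx']],[0,c['fy'],c['cy']],[0,0,1]]); return K,np.array(c['D'],float),np.array(c['extrinsics'])
def ray(n,uv,c=None):
    K,D,E=c or cam(n); p=cv2.undistortPoints(np.array([[uv]],float),K,D)[0,0]
    d=E[:3,:3].T@np.array([p[0],p[1],1]); o=-E[:3,:3].T@E[:3,3]; return o,d
def onz(n,uv,z,c=None):
    o,d=ray(n,uv,c); return o+d*(z-o[2])/d[2]
def proj(n,P,c=None):
    K,D,E=c or cam(n); return cv2.projectPoints(np.array(P,float).reshape(-1,1,3),cv2.Rodrigues(E[:3,:3])[0],E[:3,3],K,D)[0].reshape(-1,2)
E
python3 - <<'E'
from h import *
s=robot.read_state(); print(s)
for n in ("scene","side"):
    p,d=robot.read_camera(n); cv2.imwrite(f"pics/{n}0.png",p); np.save(f"{n}0.npy",d)
    K,D,E=cam(n); print(n,K[0,0],D,-E[:3,:3].T@E[:3,3],E[2,:3])
E
```

```text
pics
{'t': 0.0, 'q': array([ 1.25161150e+00,  1.31143420e-01,  1.48926924e+00,  4.29560940e-06,
        1.52300396e+00, -8.54162545e-02]), 'dq': array([ 1.05496340e-04,  1.55999524e-03,  2.56751869e-04, -4.72297371e-05,
       -1.18975887e-04,  3.38133037e-05]), 'joint_torque': array([ 1.68454742e-03, -5.59844649e+01, -4.91760814e+01,  7.71595328e-02,
        3.55757517e-02, -1.56729816e-04]), 'tool_pos': array([0.13890186, 0.58346476, 0.40370326]), 'orientation': array([-3.66324227e-01, -3.11978752e+00,  2.80497207e-03]), 'force': array([ 0.60382846, -0.11495271, -0.0249686 ]), 'wrist_torque': array([-0.02538585, -0.04013016,  0.04290932]), 'gripper_force': 0.0, 'opening': 0.09317017077517101}
scene 476.3364279347458 [-0.12915262  0.          0.          0.          0.        ] [0.95014463 0.14719131 0.9247623 ] [-0.45784103 -0.17962528 -0.87069877]
side 606.3794037434313 [0.04074345 0.         0.         0.         0.        ] [ 0.03383787 -0.79599104  0.99786239] [ 0.36782518  0.59646587 -0.71339547]
```

View pics/scene0.png

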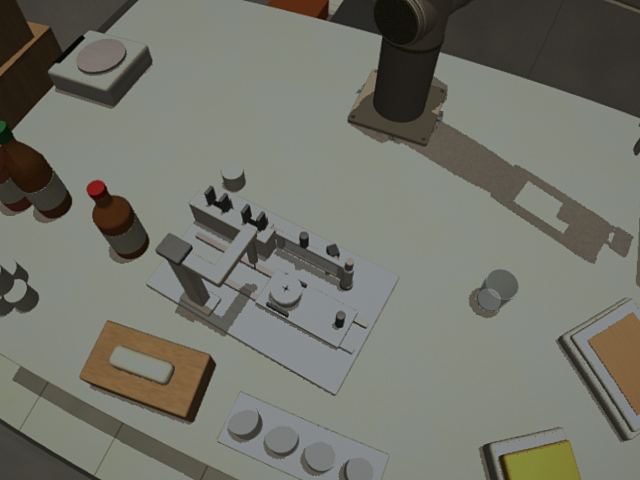

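View pics/side0.png

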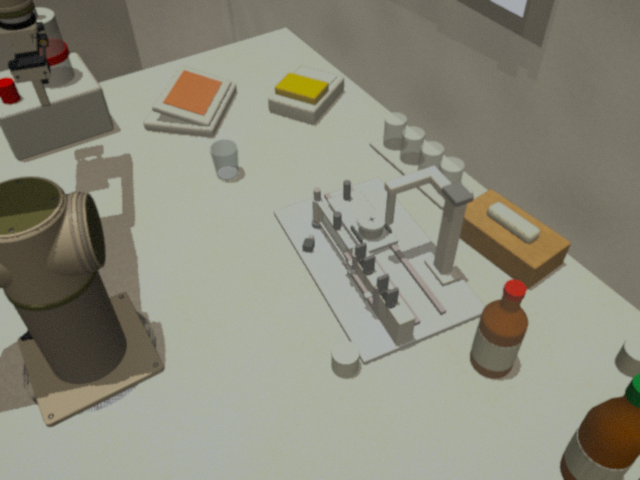

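The scene view shows the plate (corners near (147,283), (193,192), (398,278), (337,388)), the cross near (286,289), the carriage post near (340,318), the gate post near (304,240), and the catches near (217,200) and (254,217). The side view shows the same items from the right. I'll enlarge both.

```bash
python3 - <<'E'
import cv2
a=cv2.imread("pics/scene0.png")[165:395,140:405]; cv2.imwrite("pics/s1.png",cv2.resize(a,None,fx=2.6,fy=2.6,interpolation=cv2.INTER_CUBIC)*1)
a=cv2.imread("pics/side0.png")[160:370,265:495]; cv2.imwrite("pics/d1.png",cv2.resize(a,None,fx=2.8,fy=2.8,interpolation=cv2.INTER_CUBIC))
E
```

```text
(no output)
```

View pics/s1.png

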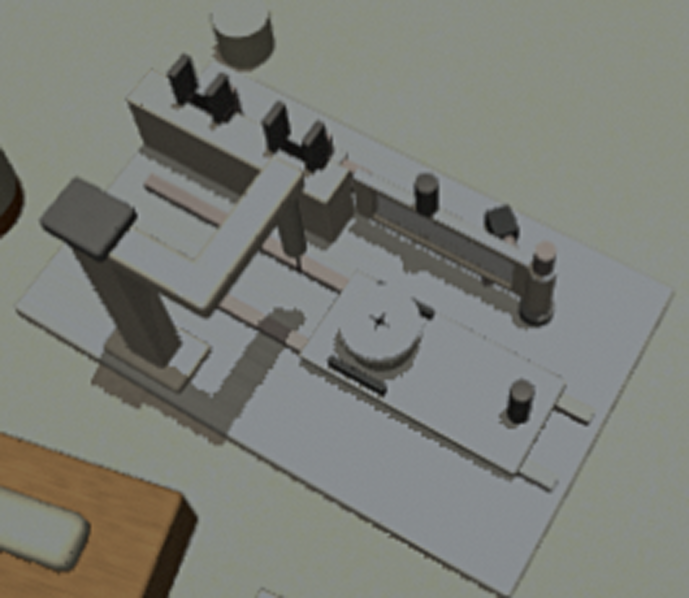

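View pics/d1.png

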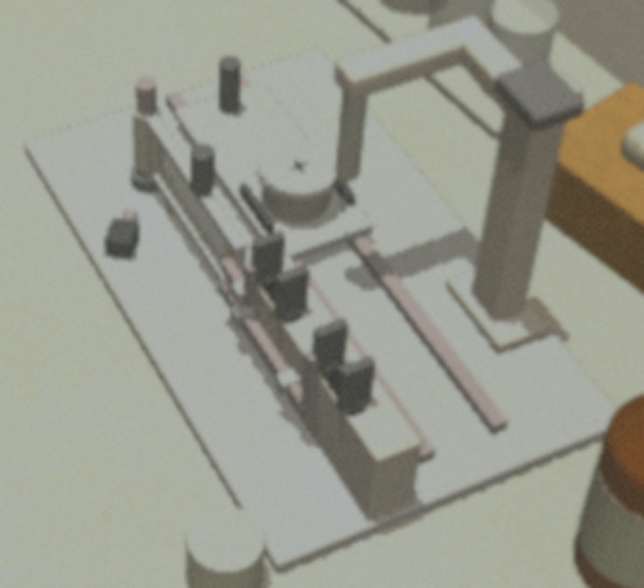

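```bash
cat > m.py <<'E'
from h import *
S=lambda x,y:(140+(x+.5)/2.6-.5,165+(y+.5)/2.6-.5)
Q=lambda x,y:(265+(x+.5)/2.8-.5,160+(y+.5)/2.8-.5)
A=[];B=[]
for n,f,x,y,c in [("scene",S,672,290,(-95,220)),("scene",S,508,597,(190,220)),("scene",S,17,308,(190,-240)),("side",Q,25,148,(-95,220)),("side",Q,280,568,(-95,-240)),("side",Q,610,435,(190,-240))]:
    A.append(c);B.append(onz(n,f(x,y),.014)[:2])
A=np.array(A)/1e3;B=np.array(B)
ca,cb=A.mean(0),B.mean(0);H=(A-ca).T@(B-cb);yaw=np.arctan2(H[0,1]-H[1,0],H[0,0]+H[1,1])
c,s=np.cos(yaw),np.sin(yaw);M=np.array([[c,-s],[s,c]]);o=cb-M@ca
print("yaw",yaw,"o",o,"res mm",(B-(A@M.T+o)).round(4).tolist())
def st(p): return (M.T@(np.array(p)[:2]-o)*1e3).round(1)
for nm,n,f,x,y,z in [("mark","scene",S,381,321,72),("mark","side",Q,299,166,72),("cpost","scene",S,522,388,86),("cpost","side",Q,230,64,86),("gpost","scene",S,427,181,135),("gpost","side",Q,203,152,135),("needle","scene",S,299,268,84),("holderbot","side",Q,348,178,90),
 ("hinge","scene",S,545,247,135),("hinge","side",Q,146,84,135),("in1","scene",S,278,108,133),("in2","scene",S,319,128,133),("out1","scene",S,184,60,133),("out2","scene",S,224,81,133),
 ("in1","side",Q,268,238,133),("in2","side",Q,291,273,133),("out1","side",Q,330,326,133),("out2","side",Q,356,366,133),
 ("roll","scene",S,240,8,50),("roll","side",Q,226,520,50),("knob?","scene",S,500,218,40),("knob?","side",Q,122,235,40)]:
    p=onz(n,f(x,y),z/1e3); print(nm,n,p.round(4),"st",st(p))
d0=np.load("scene0.npy"); 
for nm,u,v in [("col",*S(88,215)),("arm",*S(270,190)),("mark",*S(381,321)),("latch",*S(150,100))]:
    u,v=int(u),int(v);zc=d0[v,u];oo,dd=ray("scene",(u,v));p=oo+dd*zc;print("depth",nm,p.round(4),st(p))
E
python3 m.py
```

```text
yaw -0.13101459419275593 o [ 0.54775904 -0.07787832] res mm [[0.0054, 0.0009], [0.0022, 0.0045], [0.0052, 0.0094], [-0.0013, -0.0101], [0.0049, -0.0031], [-0.0164, -0.0016]]
mark scene [ 0.6259 -0.0407  0.072 ] st [72.7 47.1]
mark side [ 0.6249 -0.0461  0.072 ] st [72.3 41.5]
cpost scene [0.6399 0.077  0.086 ] st [ 71.1 165.6]
cpost side [0.6379 0.0705 0.086 ] st [ 70.  158.8]
gpost scene [ 0.5346 -0.0416  0.135 ] st [-17.8  34.2]
gpost side [ 0.534  -0.0472  0.135 ] st [-17.7  28.7]
needle scene [ 0.6149 -0.113   0.084 ] st [ 71.2 -26. ]
holderbot side [ 0.6371 -0.0914  0.09  ] st [90.3 -1.8]
hinge scene [0.552  0.0577 0.135 ] st [-13.6 135. ]
hinge side [0.5384 0.0393 0.135 ] st [-24.5 114.9]
in1 scene [ 0.5185 -0.1727  0.133 ] st [-16.6 -97.8]
in2 scene [ 0.5227 -0.1358  0.133 ] st [-17.3 -60.7]
out1 scene [ 0.5068 -0.2616  0.133 ] st [ -16.6 -187.5]
out2 scene [ 0.5123 -0.2229  0.133 ] st [ -16.2 -148.4]
in1 side [ 0.5258 -0.1427  0.133 ] st [-13.3 -67.1]
in2 side [ 0.5203 -0.1783  0.133 ] st [ -14.1 -103.1]
out1 side [ 0.5146 -0.2311  0.133 ] st [ -12.8 -156.2]
out2 side [ 0.5087 -0.2677  0.133 ] st [ -13.9 -193.3]
roll scene [ 0.391  -0.2858  0.05  ] st [-128.3 -226.6]
roll side [ 0.4037 -0.2754  0.05  ] st [-117.  -214.6]
knob? scene [0.4935 0.004  0.04  ] st [-64.5  74.1]
knob? side [ 0.4851 -0.0087  0.04  ] st [-71.2  60.4]
depth col [ 0.697  -0.2046  0.243 ] [ 164.5 -106.2]
depth arm [ 0.6296 -0.1109  0.231 ] [ 85.5 -22. ]
depth mark [ 0.6267 -0.0408  0.0743] [73.4 47.1]
depth latch [ 0.5279 -0.2918  0.0888] [   8.2 -214.7]
```

Emit:
apply_moves:
  series:
    - [[-22.7,-18.1,-4],[0,0,0]]
    - [[-22.7,-18.1,-4],[0,0,0]]
    - [[-22.7,-18.1,-4],[0,0,0]]
    - [[-22.7,-18.1,-4],[0,0,0]]
    - [[-22.7,-18.1,-4],[0,0,0]]
    - [[-22.7,-18.1,-4],[0,0,0]]
    - [[-22.7,-18.1,-4],[0,0,0]]
    - [[-22.7,-18.1,-4],[0,0,0]]
    - [[-22.7,-18.1,-4],[0,0,0]]
    - [[-22.7,-18.1,-4],[0,0,0]]
    - [[-22.7,-18.1,-4],[0,0,0]]
    - [[-22.7,-18.1,-4],[0,0,0]]

```text
t: 1.1
tool_pos: [0.3542, 0.308, 0.4526]
orientation: [-0.366, -3.12, 0.001]
force: [0.5, 0.8, -0.9]
opening: 0.0929
gripper_force: 0.0
```

Emit:
apply_moves:
  series:
    - [[-22.7,-18.1,-4],[0,0,0]]
    - [[-22.7,-18.1,-4],[0,0,0]]
    - [[-22.7,-18.1,-4],[0,0,0]]
    - [[-22.7,-18.1,-4],[0,0,0]]
    - [[-22.7,-18.1,-4],[0,0,0]]
    - [[-22.7,-18.1,-4],[0,0,0]]
    - [[-22.7,-18.1,-4],[0,0,0]]
    - [[-22.7,-18.1,-4],[0,0,0]]
    - [[-22.7,-18.1,-4],[0,0,0]]
    - [[-22.7,-18.1,-4],[0,0,0]]
    - [[0,0,0],[0,0,-0.057]]
    - [[0,0,0],[0,0,-0.058]]

```text
t: 2.1
tool_pos: [0.5334, 0.079, 0.4921]
orientation: [-0.187, -3.135, 0.0]
force: [1.1, 0.3, -0.5]
opening: 0.0931
gripper_force: 0.0
```

```bash
python3 - <<'E'
from h import *
s=robot.read_state(); print(s['t'],s['tool_pos'],R.from_rotvec(s['orientation']).as_matrix().round(3))
c=cam("wrist"); p,d=robot.read_camera("wrist"); np.savez("w1.npz",K=c[0],D=c[1],E=c[2]); cv2.imwrite("pics/w1.png",p);np.save("w1d.npy",d)
K,D,E=c; print(-E[:3,:3].T@E[:3,3],E[2,:3])
E
```

```text
2.1 [0.53336005 0.07901164 0.49213663] [[-0.993  0.119 -0.001]
 [ 0.119  0.993 -0.   ]
 [ 0.001 -0.    -1.   ]]
[0.46865401 0.0872435  0.47276019] [ 0.23641873 -0.02916802 -0.97121337]
```

View pics/w1.png

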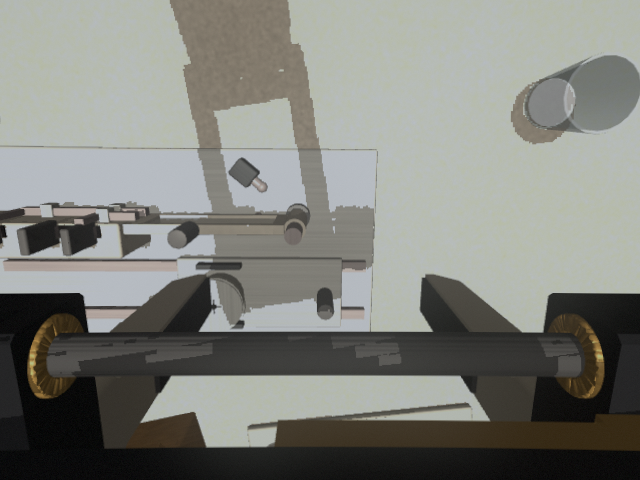

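The wrist view shows the mark at (214,307), the carriage post top near (326,312), the gate post top near (177,238), the hinge post near (294,235), the tabs near (38,238) and (77,240), and the plate's left edge from (376,150) to (371,330).

```bash
cat > w.py <<'E'
from h import *
w=np.load("w1.npz");c=(w['K'],w['D'],w['E']);d=np.load("w1d.npy")
for nm,u,v,z in [("mark",214,307,72),("cpost",325.5,311,86),("gpost",177,239,135),("hinge",293,235,125),("corner",377,150,14),("edge",371,330,14)]:
    o,dd=ray("wrist",(u,v),c); zz=d[int(v),int(u)]
    print(nm,onz("wrist",(u,v),z/1e3,c).round(4),"depth",(o+dd*zz).round(4))
for n in("scene","side"): print(n)
p=cv2.imread("pics/w1.png");print(p[205:262,20:84:4].max(2)[::4])
E
python3 w.py; python3 -c "
import cv2;p=cv2.imread('pics/w1.png')[195:335,0:345];cv2.imwrite('pics/w1c.png',cv2.resize(p,None,fx=2.3,fy=2.3,interpolation=cv2.INTER_CUBIC))"
```

```text
mark [ 0.6282 -0.0423  0.072 ] depth [ 0.6286 -0.0426  0.0709]
cpost [0.641  0.0769 0.086 ] depth [0.6414 0.0768 0.0853]
gpost [ 0.5366 -0.0424  0.135 ] depth [ 0.5364 -0.042   0.1361]
hinge [0.5474 0.0573 0.125 ] depth [0.5478 0.0571 0.1231]
corner [0.4867 0.1543 0.014 ] depth [4.872e-01 1.563e-01 3.000e-04]
edge [0.7053 0.1286 0.014 ] depth [7.123e-01 1.298e-01 5.000e-04]
scene
side
[[193 193 185 186 186 191 189 186  54  59 125 126 126 127 128 194]
 [ 58 149 173 172 174 176 190 188 101 176 175 175 176 175 176 179]
 [ 47  73 171 172 172 174 190 186 129 174 176 176 177 178 177 178]
 [ 70  82  83  83  83  84 115 116 103  82  83  84  83  76  86  67]
 [ 83  72  83  82  83  73  65  40  40  57  72  75  85  76 174 176]
 [187 188 171  80  37  34  33  31  31  48  98  78 108 109  42  42]
 [ 82  59  32  31  29  31  32  30  32  49  52  70  40  36  36  38]
 [108  91  29  30  29  29  32  29  33  45  86 110  69  34  37  35]
 [106 101  27  29  28  30  30  32  32  44  75 111  85  34  35  35]
 [104 107  39  29  31  30  30  30  31  30 149 109  94  35  31  35]
 [105 111  50  31  29  29  31  31  50 126 189 107 102  36  36  36]
 [106 109  70  28  29  32 137 192 190 190 190 107 112  35  36  34]
 [139 108  81  74 190 188 190 192 190 190 191 107 115  41 148 189]
 [168 170 168 169 169 168 168 170 172 170 172 172 165 170 171 173]
 [134 133 132 133 132 116 120 120 118 120 123 123 123 127 127 127]]
```

View pics/w1c.png

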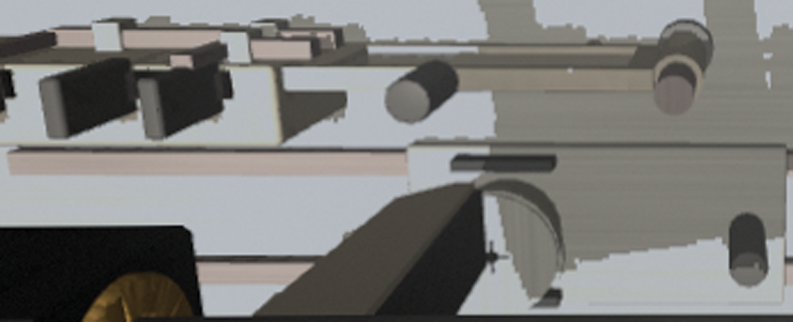

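Emit:
apply_moves:
  series:
    - [[-26.7,2.7,0],[0,0,0]]
    - [[-26.7,2.7,0],[0,0,0]]
    - [[-26.7,2.7,0],[0,0,0]]
    - [[-26.7,2.7,0],[0,0,0]]
    - [[0,0,32],[0,0,0]]
    - [[0,0,32],[0,0,0]]
    - [[0,0,32],[0,0,0]]
    - [[0,0,32],[0,0,0]]
    - [[0,0,32],[0,0,0]]
    - [[0,0,32],[0,0,0]]
    - [[0,0,32],[0,0,0]]
    - [[0,0,32],[0,0,0]]

```text
t: 3.15
tool_pos: [0.6393, 0.079, 0.2349]
orientation: [-0.188, -3.135, 0.0]
force: [0.1, -0.1, -0.1]
opening: 0.093
gripper_force: 0.0
```

Emit:
apply_moves:
  series:
    - [[0,0,0],[0,0,0]]
    - [[0,0,0],[0,0,0]]
    - [[0,0,0],[0,0,0]]
    - [[0,0,0],[0,0,0]]
    - [[0,0,0],[0,0,0]]
    - [[0,0,0],[0,0,0]]
    - [[0,0,0],[0,0,0]]
    - [[0,0,0],[0,0,0]]
    - [[0,0,0],[0,0,0]]
    - [[0,0,0],[0,0,0]]
    - [[0,0,0],[0,0,0]]
    - [[0,0,0],[0,0,0]]
  claw: 0
  newtons: 20

```text
t: 4.15
tool_pos: [0.6398, 0.0785, 0.2366]
orientation: [-0.187, -3.136, 0.001]
force: [-0.1, 0.5, 1.6]
opening: 0.0173
gripper_force: 14.9
```

Emit:
apply_moves:
  series:
    - [[0,-6,0],[0,0,0]]
    - [[0,-6,0],[0,0,0]]
    - [[0,-6,0],[0,0,0]]
    - [[0,-6,0],[0,0,0]]
    - [[0,-6,0],[0,0,0]]
    - [[0,-6,0],[0,0,0]]
    - [[0,-6,0],[0,0,0]]
    - [[0,-6,0],[0,0,0]]
    - [[0,-6,0],[0,0,0]]
    - [[0,-6,0],[0,0,0]]
    - [[0,-6,0],[0,0,0]]
    - [[0,-6,0],[0,0,0]]

```text
t: 5.15
tool_pos: [0.631, 0.0066, 0.2366]
orientation: [-0.186, -3.135, 0.0]
force: [-4.4, 2.6, 2.6]
opening: 0.0177
gripper_force: 20.0
```

```bash
python3 - <<'E'
from h import *
s=robot.read_state(); print(s['t'],s['tool_pos'],s['force'])
ims=[]
for n,(x0,y0,w,h) in {"scene":(225,235,70,70),"side":(350,185,70,70)}.items():
    p,_=robot.read_camera(n); cv2.imwrite(f"pics/{n}2.png",p); ims.append(cv2.resize(p[y0:y0+h,x0:x0+w],None,fx=5.6,fy=5.6,interpolation=cv2.INTER_CUBIC))
cv2.imwrite("pics/c2.png",np.hstack(ims))
# predicted mark pixel
for n in("scene","side"): print(n,proj(n,[[.6149,-.113,.072],[.6149,-.113,.084]]))
E
```

```text
5.15 [0.63104354 0.00662508 0.2366287 ] [-4.43698534  2.56447734  2.58364566]
scene [[255.30448061 270.39447547]
 [254.68215357 267.74125137]]
side [[386.01838449 239.33846827]
 [386.4027449  235.3786543 ]]
```

View pics/c2.png

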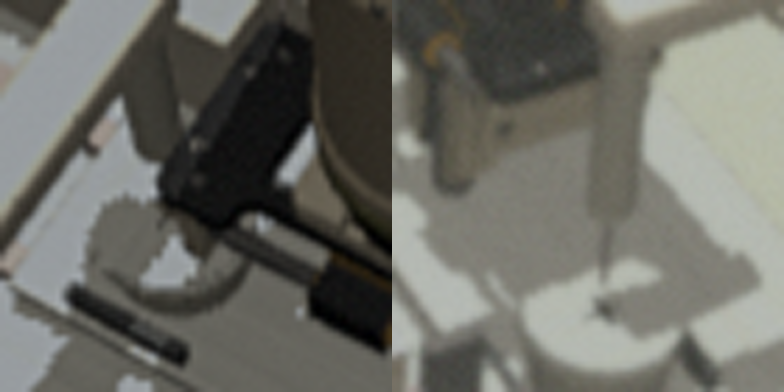

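Emit:
apply_moves:
  series:
    - [[0,0,0],[0,0,0]]
    - [[0,0,0],[0,0,0]]
    - [[0,0,0],[0,0,0]]
    - [[0,0,0],[0,0,0]]
    - [[0,0,0],[0,0,0]]
    - [[0,0,0],[0,0,0]]
    - [[0,0,-30],[0,0,0]]
    - [[0,0,-35],[0,0,0]]
    - [[0,0,-35],[0,0,0]]
    - [[0,0,-35],[0,0,0]]
    - [[0,0,-35],[0,0,0]]
    - [[0,0,-35],[0,0,0]]
  claw: 0.75

```text
t: 6.25
tool_pos: [0.6311, 0.0073, 0.4436]
orientation: [0.186, 3.136, -0.0]
force: [0.2, 0.0, -0.1]
opening: 0.0694
gripper_force: 0.0
```

Emit:
apply_moves:
  series:
    - [[33,0,0],[0,0,0]]
    - [[33,0,0],[0,0,0]]
    - [[33,0,0],[0,0,0]]
    - [[0,-35,0],[0,0,0]]
    - [[0,-35,0],[0,0,0]]
    - [[0,-35,0],[0,0,0]]
    - [[0,-35,0],[0,0,0]]
    - [[0,-35,0],[0,0,0]]
    - [[0,0,0],[0,0,0]]

```text
t: 7.0
tool_pos: [0.5113, -0.1597, 0.4418]
orientation: [0.193, 3.136, -0.004]
force: [-0.8, 0.9, 0.1]
opening: 0.0697
gripper_force: 0.0
```

```bash
python3 - <<'E'
from h import *
s=robot.read_state(); print(s['t'],s['tool_pos'],s['opening'])
c=cam("wrist"); p,d=robot.read_camera("wrist"); np.savez("w3.npz",K=c[0],D=c[1],E=c[2]); np.save("w3d.npy",d)
q,_=robot.read_camera("scene"); cv2.imwrite("pics/w3.png",p); cv2.imwrite("pics/scene3.png",q)
a=cv2.resize(q[235:305,225:295],(480,480),interpolation=cv2.INTER_CUBIC)
b=p[90:390,:]; b=cv2.resize(b,(800-0,375))
out=np.zeros((600,800,3),np.uint8); out[:225,:480]=cv2.resize(p[150:375],(480,169)).repeat(1,0)[:1] if False else 0
out=np.vstack([cv2.resize(p[120:400,:],(685,300)),np.hstack([cv2.resize(q[245:290,230:290],(400,300),interpolation=cv2.INTER_CUBIC),np.zeros((300,285,3),np.uint8)])])
cv2.imwrite("pics/c3.png",out)
print(proj("wrist",[[.6149,-.113,.084],[.52,-.155,.133]],c))
E
```

```text
7.0 [ 0.51128637 -0.15968568  0.44179502] 0.0697125024582809
[[380.36267121 322.22481378]
 [323.65123785 241.40306853]]
```

View pics/c3.png

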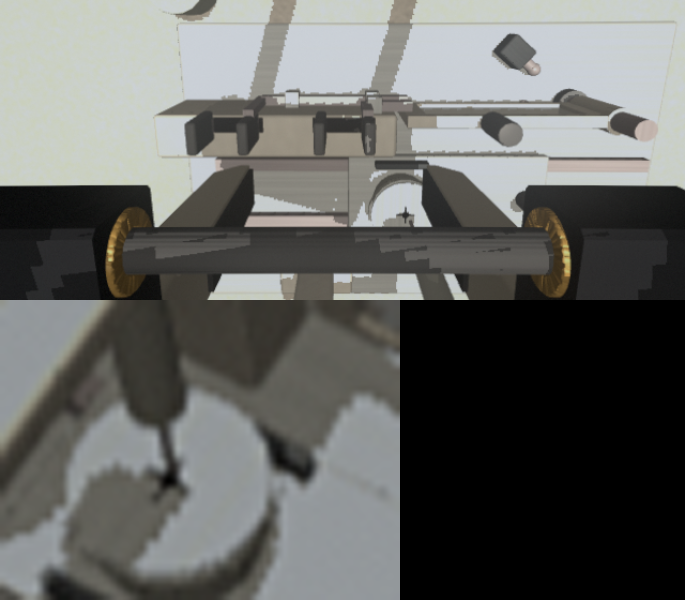

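The scene crop shows the cross at about (170,482), on the line of the needle, which ends just above it at about (168,465). The wrist view shows both catches, with tabs at x 200/248 and 320/370, and the cross at (405,215). I'll check the alignment by extending the needle line, and measure the catch from the tabs.

```bash
python3 - <<'E'
from h import *
q=cv2.imread("pics/scene3.png"); g=q.max(2).astype(int)
print("scene cols 248-262"); 
for r in range(260,278): print(r,g[r,246:266])
p=cv2.imread("pics/w3.png"); g=p.max(2).astype(int)
out=np.hstack([cv2.resize(p[295:345,350:410],(480,400),interpolation=cv2.INTER_NEAREST)])
w=np.load("w3.npz");c=(w['K'],w['D'],w['E']);d=np.load("w3d.npy")
# world points of wrist image with z 0.10..0.14 dark: tabs
v,u=np.mgrid[0:480,0:640]; uv=np.stack([u,v],-1).reshape(-1,1,2).astype(float)
n=cv2.undistortPoints(uv,c[0],c[1]).reshape(480,640,2)
P=np.dstack([n,np.ones((480,640))])*d[...,None]; W=(P-c[2][:3,3])@c[2][:3,:3]
m=(W[...,2]>.126)&(W[...,2]<.140)&(W[...,0]<.58)&(W[...,0]>.46)&(d>0)
k,l,s,ct=cv2.connectedComponentsWithStats(m.astype(np.uint8))
for i in range(1,k):
    if s[i,4]>15: q_=W[l==i]; print(s[i].tolist(),np.median(q_,0).round(4),q_.min(0).round(4),q_.max(0).round(4))
print("gpost/mark",onz("wrist",(378.5,321),.072,c))
E
```

```text
scene cols 248-262
260 [100 117 111  58  54  59  59  57  55  51  47  59 151 158 155 153 149 133
 119  98]
261 [131 145 145  70  52  56  59  56  54  50  48  79 156 155 154 155 157 158
 150 130]
262 [156 157 156 111  62  53  55  54  54  53  76 130 156 154 152 154 157 158
 157 152]
263 [155 153 156 145 109  76  66  57  53  86 135 157 156 152 154 155 155 155
 153 155]
264 [152 154 154 156 149 134 129 107  55  97 159 157 154 154 155 155 155 153
 152 154]
265 [152 151 152 157 157 156 159 149  57  92 157 155 152 155 155 155 154 152
 152 153]
266 [153 152 154 156 156 155 159 159  70  79 157 156 155 155 156 154 151 152
 152 153]
267 [152 155 155 155 153 154 159 160  88  62 156 159 157 156 154 153 152 154
 153 155]
268 [156 155 158 155 154 156 158 162 101  52 123 140 157 156 154 152 154 154
 154 153]
269 [156 129 153 155 160 157 142 160 137  53  71 127 155 156 153 152 154 154
 156 154]
270 [122 102 119 125 155 127  94 107 109  40  59 149 159 153 152 154 154 154
 155 154]
271 [ 98  94  96  98 122 101  81  64  41  10  57 160 161 153 152 154 154 155
 156 152]
272 [ 97  96  98  99 100  99  96  88 
[... 343 characters left out ...]
  98  97  97  99 154 157 156 155 155 151 151
 153 155]
277 [ 99  98  97  96  99  99  99  97  96 133 138 155 154 154 155 153 152 152
 155 155]
[172, 232, 15, 33, 402] [ 0.512  -0.2632  0.133 ] [ 0.5005 -0.2691  0.1261] [ 0.5249 -0.2592  0.1349]
[221, 232, 13, 33, 376] [ 0.5162 -0.2275  0.133 ] [ 0.505  -0.2333  0.1261] [ 0.5287 -0.2231  0.1351]
[293, 232, 11, 33, 347] [ 0.5228 -0.1747  0.1331] [ 0.5118 -0.1801  0.1261] [ 0.5356 -0.17    0.1356]
[340, 232, 11, 33, 344] [ 0.5273 -0.1397  0.1332] [ 0.5162 -0.1446  0.1264] [ 0.5401 -0.1346  0.1355]
[460, 232, 29, 25, 535] [ 0.535  -0.0444  0.1352] [ 0.5275 -0.0522  0.126 ] [ 0.5447 -0.0344  0.1374]
gpost/mark [ 0.61939932 -0.11328979  0.072     ]
```

```bash
python3 - <<'E'
from h import *
p=cv2.imread("pics/w3.png"); g=p.max(2).astype(int)
for r in range(310,336): print(r,g[r,366:396])
w=np.load("w3.npz");c=(w['K'],w['D'],w['E'])
print(c[0][0,0],proj("wrist",[[.6194,-.1133,.072],[.6194,-.1133,.084],[.6194,-.1133,.096],[.6194-.0011,-.1133-.0099,.072]],c))
print(proj("scene",[[.6149,-.113,.072],[.6149,-.113,.084],[.6149,-.113,.096],[.6149-.0011,-.113-.0099,.072]]))
E
```

```text
310 [208 209 209 205 211 210 208 204 204 204 208 210 206 209 210 211 211 208
 204 204 203 205 207 205 204 208 210 185  65  45]
311 [206 210 209 206 209 211 208 205 205 205 209 210 205 209 211 211 210 208
 205 204 204 204 207 205 204 209 210 206  98  49]
312 [207 210 210 206 211 210 206 205 204 205 208 208 186 190 210 211 211 208
 205 204 204 204 208 204 204 208 210 207 165  64]
313 [207 210 208 206 210 211 208 205 204 204 209 208 134 136 210 210 211 208
 204 203 204 206 205 204 204 207 210 207 203  99]
314 [206 209 208 207 211 211 207 204 203 205 210 209 108  85 209 211 210 208
 203 204 204 205 207 204 203 207 211 206 205 166]
315 [207 210 208 207 211 211 207 204 203 205 209 209 103  85 209 211 209 207
 204 204 204 206 207 204 204 207 211 205 204 205]
316 [208 209 208 207 211 210 207 205 204 206 209 209  78  85 209 211 209 206
 204 204 204 206 206 204 204 207 210 205 205 205]
317 [208 209 208 207 211 211 206 204 203 205 209 174  81  71 190 180 208 207
 204 204 204 206 207 204 205 208 210 205 205 206]
318 [207 209 208 207 212 210 206 176 175 175 167  92  61  50 128 118 207 207
 204 20
[... 1633 characters left out ...]
13 114  86
  64  63  81 164 168 168 169 171 170 168 169 170]
332 [50 50 51 50 48 51 50 50 50 50 47 46 50 50 48 49 49 48 51 49 49 48 49 48
 47 49 48 47 49 48]
333 [50 51 52 51 50 52 51 51 51 51 50 52 51 49 50 52 52 50 51 50 49 48 48 49
 48 50 47 49 50 50]
334 [54 54 51 52 52 53 50 54 52 52 52 50 51 50 51 53 51 51 50 48 48 48 50 49
 49 48 50 48 50 50]
335 [56 55 55 55 55 54 55 54 56 54 54 56 54 53 55 54 52 53 50 51 50 50 49 51
 50 49 50 49 50 53]
398.6184221541459 [[378.48933936 321.0018483 ]
 [380.46162483 326.73698243]
 [382.56485237 332.85131462]
 [367.99636597 321.09436436]]
[[255.30448061 270.39447547]
 [254.68215357 267.74125137]
 [254.04620705 265.0273883 ]
 [251.08082325 268.18604008]]
```

The wrist picture gives the cross centre at (378.3,320.7) and the needle axis at about (383.3,326.4). With the mark aligned, the axis should be at (380.3,326.4), so the carriage is about 2.5 mm too far right. I'll go back to the post and correct it.

Emit:
apply_moves:
  series:
    - [[0,35,0],[0,0,0]]
    - [[0,35,0],[0,0,0]]
    - [[0,35,0],[0,0,0]]
    - [[0,35,0],[0,0,0]]
    - [[0,35,0],[0,0,0]]
    - [[-33,0,0],[0,0,0]]
    - [[-33,0,0],[0,0,0]]
    - [[-33,0,0],[0,0,0]]
    - [[0,0,0],[0,0,0]]
  claw: 0.75

```text
t: 7.85
tool_pos: [0.6349, 0.0088, 0.4378]
orientation: [-0.183, -3.133, -0.0]
force: [0.3, 0.6, -1.0]
opening: 0.0699
gripper_force: 0.0
```

Emit:
apply_moves:
  series:
    - [[0,0,35],[0,0,0]]
    - [[0,0,35],[0,0,0]]
    - [[0,0,35],[0,0,0]]
    - [[0,0,35],[0,0,0]]
    - [[0,0,35],[0,0,0]]
    - [[0,0,30],[0,0,0]]
    - [[0,0,0],[0,0,0]]

```text
t: 8.43
tool_pos: [0.6276, 0.009, 0.229]
orientation: [-0.184, -3.124, -0.001]
force: [-0.2, 0.5, -2.0]
opening: 0.0697
gripper_force: 0.0
```

Emit:
apply_moves:
  series:
    - [[0,0,0],[0,0,0]]
    - [[0,0,0],[0,0,0]]
    - [[0,0,0],[0,0,0]]
    - [[0,0,0],[0,0,0]]
    - [[0,0,0],[0,0,0]]
    - [[0,0,0],[0,0,0]]
    - [[0,0,0],[0,0,0]]
    - [[0,0,0],[0,0,0]]
    - [[0,0,0],[0,0,0]]
    - [[0,0,0],[0,0,0]]
  claw: 0
  newtons: 20

```text
t: 9.27
tool_pos: [0.6314, 0.007, 0.237]
orientation: [0.187, 3.136, -0.0]
force: [-1.4, -0.7, 1.9]
opening: 0.0177
gripper_force: 20.0
```

Emit:
apply_moves:
  series:
    - [[0,0.5,0],[0,0,0]]
    - [[0,0.5,0],[0,0,0]]
    - [[0,0.5,0],[0,0,0]]
    - [[0,0.5,0],[0,0,0]]
    - [[0,0.5,0],[0,0,0]]
    - [[0,0,0],[0,0,0]]
    - [[0,0,0],[0,0,0]]
    - [[0,0,0],[0,0,0]]
    - [[0,0,0],[0,0,0]]

```text
t: 10.02
tool_pos: [0.6317, 0.0098, 0.2369]
orientation: [0.186, 3.136, 0.0]
force: [0.6, -0.9, 4.8]
opening: 0.018
gripper_force: 20.0
```

Emit:
apply_moves:
  series:
    - [[0,0,0],[0,0,0]]
    - [[0,0,0],[0,0,0]]
    - [[0,0,0],[0,0,0]]
    - [[0,0,0],[0,0,0]]
    - [[0,0,0],[0,0,0]]
    - [[0,0,0],[0,0,0]]
    - [[0,0,-30],[0,0,0]]
    - [[0,0,-35],[0,0,0]]
    - [[0,0,-35],[0,0,0]]
    - [[0,0,-35],[0,0,0]]
    - [[0,0,-35],[0,0,0]]
    - [[0,0,-35],[0,0,0]]
  claw: 0.75

```text
t: 11.02
tool_pos: [0.6313, 0.0097, 0.4435]
orientation: [0.187, 3.136, 0.0]
force: [0.2, 0.1, -0.1]
opening: 0.0694
gripper_force: 0.0
```

Emit:
apply_moves:
  series:
    - [[33,0,0],[0,0,0]]
    - [[33,0,0],[0,0,0]]
    - [[33,0,0],[0,0,0]]
    - [[0,-35,0],[0,0,0]]
    - [[0,-35,0],[0,0,0]]
    - [[0,-35,0],[0,0,0]]
    - [[0,-35,0],[0,0,0]]
    - [[0,-35,0],[0,0,0]]
    - [[0,0,0],[0,0,0]]
    - [[0,0,0],[0,0,0]]
    - [[0,0,0],[0,0,0]]

```text
t: 11.93
tool_pos: [0.5126, -0.1522, 0.4417]
orientation: [-0.188, -3.136, -0.001]
force: [-0.5, 0.6, 0.2]
opening: 0.0694
gripper_force: 0.0
```

```bash
python3 - <<'E'
from h import *
s=robot.read_state(); print(s['t'],s['tool_pos'],s['opening'],R.from_rotvec(s['orientation']).as_matrix().round(3).tolist())
c=cam("wrist"); p,d=robot.read_camera("wrist"); cv2.imwrite("pics/w4.png",p)
g=p.max(2).astype(int)
for r in range(308,334): print(r,g[r,366:396])
print(proj("wrist",[[.6194,-.1113,.072],[.6194,-.1113,.084]],c))
v,u=np.mgrid[0:480,0:640]; uv=np.stack([u,v],-1).reshape(-1,1,2).astype(float)
n=cv2.undistortPoints(uv,c[0],c[1]).reshape(480,640,2)
P=np.dstack([n,np.ones((480,640))])*d[...,None]; W=(P-c[2][:3,3])@c[2][:3,:3]
m=(W[...,2]>.130)&(W[...,2]<.140)&(W[...,0]<.58)&(W[...,0]>.46)&(d>0)
k,l,s,ct=cv2.connectedComponentsWithStats(m.astype(np.uint8))
for i in range(1,k):
    if s[i,4]>15: q_=W[l==i]; print(np.median(q_,0).round(4),q_.min(0).round(4),q_.max(0).round(4))
E
```

```text
11.9333 [ 0.51257244 -0.15223974  0.44165338] 0.06943458608296663 [[-0.993, 0.119, -0.0], [0.119, 0.993, 0.001], [0.0, 0.001, -1.0]]
308 [211 208 205 203 206 209 211 207 212 211 212 212 209 206 205 205 207 208
 206 207 210 211 207 206 206 209 206 161  60  46]
309 [212 208 205 205 205 210 210 208 211 212 212 212 207 205 205 205 205 207
 205 206 209 211 207 205 208 210 205 162  60  45]
310 [212 207 205 205 206 209 210 208 212 211 212 213 208 205 205 205 207 208
 206 206 210 212 207 204 208 209 205 183  64  44]
311 [211 207 204 204 204 210 210 207 213 211 211 212 208 204 204 206 206 207
 205 205 210 212 206 205 207 209 205 205  98  47]
312 [212 206 204 206 206 211 209 172 175 211 212 211 208 205 205 205 205 208
 206 206 209 212 206 204 207 209 205 205 166  64]
313 [212 206 205 204 207 211 209 107 124 211 212 211 208 205 204 204 206 207
 205 206 209 212 206 205 207 209 205 205 205  98]
314 [211 206 205 204 207 211 176  85 126 212 213 210 208 205 205 206 205 208
 205 206 210 211 206 205 207 207 206 205 205 165]
315 [211 205 204 205 208 210 174  70 125 211 212 209 207 205 205 205 206 208
 
[... 2023 characters left out ...]
168 167
 168 169 171 168 167 169 170 170 170 169 169 171]
332 [49 49 50 50 50 51 49 50 50 49 50 50 50 51 49 49 50 49 51 50 49 50 48 48
 49 49 48 49 50 49]
333 [50 52 50 50 52 51 51 51 50 51 52 52 51 51 51 51 51 51 52 52 50 52 51 51
 50 50 50 50 51 50]
[[371.00221287 320.64788716]
 [372.77650269 326.36770103]]
[ 0.5121 -0.2637  0.1332] [ 0.5008 -0.27    0.13  ] [ 0.5244 -0.2594  0.1356]
[ 0.5165 -0.2277  0.1333] [ 0.5052 -0.2333  0.13  ] [ 0.5285 -0.2228  0.1357]
[ 0.5229 -0.1749  0.1333] [ 0.5117 -0.1797  0.1301] [ 0.5357 -0.1702  0.1349]
[ 0.5277 -0.1395  0.1331] [ 0.516  -0.1444  0.1302] [ 0.5403 -0.1346  0.1354]
[ 0.5353 -0.0437  0.1353] [ 0.5275 -0.0519  0.13  ] [ 0.5449 -0.0346  0.1375]
```

The new wrist picture has the cross at (373.1,320.6) and the needle at (373.3,326.4), where alignment needs (374.9,326.4). The mark is now about 1.4 mm short, so I'll make one more small correction.

Emit:
apply_moves:
  series:
    - [[0,35,0],[0,0,0]]
    - [[0,35,0],[0,0,0]]
    - [[0,35,0],[0,0,0]]
    - [[0,35,0],[0,0,0]]
    - [[0,35,0],[0,0,0]]
    - [[-33,0,0],[0,0,0]]
    - [[-33,0,0],[0,0,0]]
    - [[-33,0,0],[0,0,0]]
    - [[0,0,0],[0,0,0]]
    - [[0,0,0],[0,0,0]]
    - [[0,0,0],[0,0,0]]

```text
t: 12.9
tool_pos: [0.6314, 0.011, 0.4414]
orientation: [-0.184, -3.135, -0.0]
force: [-0.4, -0.3, 0.8]
opening: 0.0699
gripper_force: 0.0
```

Emit:
apply_moves:
  series:
    - [[0,0,35],[0,0,0]]
    - [[0,0,35],[0,0,0]]
    - [[0,0,35],[0,0,0]]
    - [[0,0,35],[0,0,0]]
    - [[0,0,35],[0,0,0]]
    - [[0,0,30],[0,0,0]]
    - [[0,0,0],[0,0,0]]
    - [[0,0,0],[0,0,0]]
    - [[0,0,0],[0,0,0]]

```text
t: 13.65
tool_pos: [0.6322, 0.01, 0.24]
orientation: [0.186, 3.132, 0.0]
force: [0.8, -0.5, 0.6]
opening: 0.0698
gripper_force: 0.0
```

Emit:
apply_moves:
  series:
    - [[0,0,0],[0,0,0]]
    - [[0,0,0],[0,0,0]]
    - [[0,0,0],[0,0,0]]
    - [[0,0,0],[0,0,0]]
    - [[0,0,0],[0,0,0]]
    - [[0,0,0],[0,0,0]]
    - [[0,0,0],[0,0,0]]
    - [[0,0,0],[0,0,0]]
    - [[0,0,0],[0,0,0]]
    - [[0,0,0],[0,0,0]]
  claw: 0
  newtons: 20

```text
t: 14.48
tool_pos: [0.6316, 0.0097, 0.2366]
orientation: [-0.187, -3.136, 0.0]
force: [-0.0, 0.3, -0.7]
opening: 0.0181
gripper_force: 20.0
```

Emit:
apply_moves:
  series:
    - [[0,-0.5,0],[0,0,0]]
    - [[0,-0.5,0],[0,0,0]]
    - [[0,-0.4,0],[0,0,0]]
    - [[0,0,0],[0,0,0]]
    - [[0,0,0],[0,0,0]]
    - [[0,0,0],[0,0,0]]
    - [[0,0,0],[0,0,0]]
    - [[0,0,0],[0,0,0]]

```text
t: 15.15
tool_pos: [0.6314, 0.0083, 0.2366]
orientation: [-0.186, -3.136, -0.0]
force: [-0.2, 1.7, -1.1]
opening: 0.0177
gripper_force: 20.0
```

Emit:
apply_moves:
  series:
    - [[0,0,0],[0,0,0]]
    - [[0,0,0],[0,0,0]]
    - [[0,0,0],[0,0,0]]
    - [[0,0,0],[0,0,0]]
    - [[0,0,0],[0,0,0]]
    - [[0,0,0],[0,0,0]]
    - [[0,0,-30],[0,0,0]]
    - [[0,0,-35],[0,0,0]]
    - [[0,0,-35],[0,0,0]]
    - [[0,0,-35],[0,0,0]]
    - [[0,0,-35],[0,0,0]]
    - [[0,0,-35],[0,0,0]]
  claw: 0.75

```text
t: 16.15
tool_pos: [0.6311, 0.0083, 0.4436]
orientation: [0.186, 3.136, -0.0]
force: [0.9, -0.3, 0.1]
opening: 0.0699
gripper_force: 0.0
```

Emit:
apply_moves:
  series:
    - [[33,0,0],[0,0,0]]
    - [[33,0,0],[0,0,0]]
    - [[33,0,0],[0,0,0]]
    - [[0,-35,0],[0,0,0]]
    - [[0,-35,0],[0,0,0]]
    - [[0,-35,0],[0,0,0]]
    - [[0,-35,0],[0,0,0]]
    - [[0,-35,0],[0,0,0]]
    - [[0,0,0],[0,0,0]]
    - [[0,0,0],[0,0,0]]
    - [[0,0,0],[0,0,0]]

```text
t: 17.07
tool_pos: [0.5124, -0.1536, 0.4417]
orientation: [0.188, 3.136, 0.001]
force: [-0.8, 0.3, 0.4]
opening: 0.0702
gripper_force: 0.0
```

```bash
python3 - <<'E'
from h import *
s=robot.read_state(); print(s['t'],s['tool_pos'],s['opening'],s['orientation'])
c=cam("wrist"); p,d=robot.read_camera("wrist"); cv2.imwrite("pics/w5.png",p)
g=p.max(2).astype(int)
for r in range(312,331): print(r,*g[r,366:386])
print(proj("wrist",[[.6194,-.1113,.072],[.6194,-.1113,.084]],c))
E
```

```text
17.0667 [ 0.51239093 -0.15362665  0.4417355 ] 0.07020860327963754 [1.87774515e-01 3.13597483e+00 7.24167040e-04]
312 210 207 205 205 205 210 210 174 175 211 211 211 208 205 205 205 207 209 204 206
313 211 206 205 204 206 210 208 108 123 211 211 210 207 205 204 206 207 208 205 206
314 210 206 205 205 207 210 208 86 126 211 212 210 208 205 205 205 206 208 206 205
315 210 206 204 205 208 209 208 71 125 211 211 210 207 205 204 205 206 208 205 206
316 210 207 206 205 206 210 208 51 146 211 211 209 207 205 204 205 207 208 204 206
317 210 206 206 204 208 210 165 49 131 192 212 210 207 204 204 206 207 208 204 206
318 176 176 175 174 177 161 73 46 63 130 175 210 205 205 206 205 207 207 205 206
319 119 116 113 114 116 46 46 45 51 50 102 175 165 173 172 172 206 208 205 207
320 75 74 74 72 75 47 44 46 46 46 67 101 84 103 103 104 204 208 204 207
321 108 103 104 103 73 46 45 47 45 47 84 107 112 152 153 153 205 207 204 206
322 139 137 133 134 114 67 48 46 46 68 124 139 136 203 205 205 207 206 205 206
323 139 136 133 134 138 114 84 47 101 114 139 140 136 203 204 205 206 206 205 206
324 141 137 133 134 138 140 110 47 126 127 140 138 136 202 205 205 206 206 204 207
325 139 136 132 135 138 139 109 48 92 92 124 137 135 203 205 205 206 206 205 206
326 138 135 132 134 138 140 110 52 72 74 90 137 136 202 204 205 205 205 204 207
327 138 135 132 135 138 140 110 53 70 72 71 122 137 202 205 205 207 205 204 206
328 139 136 131 135 138 140 123 99 84 72 73 100 166 203 205 206 206 205 204 207
329 138 135 133 135 139 139 136 139 103 72 72 90 203 204 204 207 206 205 204 206
330 137 135 132 135 139 139 134 138 118 73 71 72 175 204 204 206 206 205 204 205
[[372.5277584  320.61169644]
 [374.3494714  326.33047525]]
```

Aligned: the cross is at (373.1,320.6), and the needle is at 375.0 where 374.9 is expected. Now the inner catch, with its midpoint at (0.525,-0.157).

Emit:
apply_moves:
  series:
    - [[-13,-2,0],[0,0,0]]
    - [[0,0,30],[0,0,0]]
    - [[0,0,30],[0,0,0]]
    - [[0,0,30],[0,0,0]]
    - [[0,0,25],[0,0,0]]
    - [[0,0,25],[0,0,0]]
    - [[0,0,16],[0,0,0]]
    - [[0,0,0],[0,0,0]]
    - [[0,0,0],[0,0,0]]
    - [[0,0,0],[0,0,0]]

```text
t: 17.95
tool_pos: [0.5258, -0.1566, 0.2872]
orientation: [0.184, 3.134, -0.001]
force: [0.2, -0.3, 0.0]
opening: 0.0699
gripper_force: 0.0
```

Emit:
apply_moves:
  series:
    - [[0,0,0],[0,0,0]]
    - [[0,0,0],[0,0,0]]
    - [[0,0,0],[0,0,0]]
    - [[0,0,0],[0,0,0]]
    - [[0,0,0],[0,0,0]]
    - [[0,0,0],[0,0,0]]
    - [[0,0,0],[0,0,0]]
    - [[0,0,0],[0,0,0]]
    - [[0,0,0],[0,0,0]]
    - [[0,0,0],[0,0,0]]
    - [[0,0,0],[0,0,0]]
    - [[0,0,0],[0,0,0]]
  claw: 0
  newtons: 25

```text
t: 18.95
tool_pos: [0.5253, -0.1575, 0.2864]
orientation: [0.187, 3.135, -0.001]
force: [-1.1, -1.8, 5.3]
opening: 0.0243
gripper_force: 25.0
```

Emit:
apply_moves:
  series:
    - [[0,0,0],[0,0,0]]
    - [[0,0,0],[0,0,0]]
    - [[0,0,0],[0,0,0]]
    - [[0,0,0],[0,0,0]]
    - [[0,0,0],[0,0,0]]
    - [[0,0,0],[0,0,0]]
    - [[0,0,-25],[0,0,0]]
    - [[0,0,-25],[0,0,0]]
    - [[0,0,-15],[0,0,0]]
    - [[0,0,0],[0,0,0]]
  claw: 0.75

```text
t: 19.78
tool_pos: [0.5262, -0.1577, 0.3551]
orientation: [0.186, 3.13, -0.003]
force: [0.8, -0.9, 0.2]
opening: 0.0697
gripper_force: 0.0
```

Emit:
apply_moves:
  series:
    - [[0,-30,0],[0,0,0]]
    - [[0,-30,0],[0,0,0]]
    - [[0,-29.5,0],[0,0,0]]
    - [[0,0,0],[0,0,0]]
    - [[0,0,0],[0,0,0]]
    - [[0,0,25],[0,0,0]]
    - [[0,0,25],[0,0,0]]
    - [[0,0,15],[0,0,0]]
    - [[0,0,0],[0,0,0]]
    - [[0,0,0],[0,0,0]]

```text
t: 20.62
tool_pos: [0.5142, -0.2449, 0.2845]
orientation: [-0.185, -3.134, -0.003]
force: [1.1, 0.7, 0.2]
opening: 0.0697
gripper_force: 0.0
```

Emit:
apply_moves:
  series:
    - [[0,0,0],[0,0,0]]
    - [[0,0,0],[0,0,0]]
    - [[0,0,0],[0,0,0]]
    - [[0,0,0],[0,0,0]]
    - [[0,0,0],[0,0,0]]
    - [[0,0,0],[0,0,0]]
    - [[0,0,0],[0,0,0]]
    - [[0,0,0],[0,0,0]]
    - [[0,0,0],[0,0,0]]
    - [[0,0,0],[0,0,0]]
    - [[0,0,0],[0,0,0]]
    - [[0,0,0],[0,0,0]]
  claw: 0
  newtons: 25

```text
t: 21.62
tool_pos: [0.5148, -0.2467, 0.2868]
orientation: [0.187, 3.134, -0.002]
force: [0.2, -3.4, 4.8]
opening: 0.0246
gripper_force: 25.0
```

Emit:
apply_moves:
  series:
    - [[0,0,0],[0,0,0]]
    - [[0,0,0],[0,0,0]]
    - [[0,0,0],[0,0,0]]
    - [[0,0,0],[0,0,0]]
    - [[0,0,0],[0,0,0]]
    - [[0,0,0],[0,0,0]]
    - [[0,0,-30],[0,0,0]]
    - [[0,0,-30],[0,0,0]]
    - [[0,0,-20],[0,0,0]]
    - [[0,0,0],[0,0,0]]
  claw: 0.75

```text
t: 22.45
tool_pos: [0.5157, -0.2468, 0.3716]
orientation: [0.186, 3.129, -0.006]
force: [0.8, -0.6, 0.4]
opening: 0.0697
gripper_force: 0.0
```

Emit:
apply_moves:
  series:
    - [[0.5,34,0],[0,0,0]]
    - [[0.5,34,0],[0,0,0]]
    - [[0.5,34,0],[0,0,0]]
    - [[0.5,34,0],[0,0,0]]
    - [[0.5,34,0],[0,0,0]]
    - [[0.5,34,0],[0,0,0]]
    - [[0,0,0],[0,0,0]]
    - [[0,0,0],[0,0,0]]

```text
t: 23.12
tool_pos: [0.5356, -0.0415, 0.365]
orientation: [-0.181, -3.135, -0.0]
force: [0.4, -0.1, -1.0]
opening: 0.0698
gripper_force: 0.0
```

```bash
python3 - <<'E'
from h import *
s=robot.read_state(); print(s['t'],s['tool_pos'],s['opening'],s['orientation'])
c=cam("wrist"); p,d=robot.read_camera("wrist"); cv2.imwrite("pics/w6.png",p)
v,u=np.mgrid[0:480,0:640]; uv=np.stack([u,v],-1).reshape(-1,1,2).astype(float)
n=cv2.undistortPoints(uv,c[0],c[1]).reshape(480,640,2)
P=np.dstack([n,np.ones((480,640))])*d[...,None]; W=(P-c[2][:3,3])@c[2][:3,:3]
m=(W[...,2]>.115)&(W[...,2]<.140)&(W[...,0]<.58)&(W[...,0]>.46)&(d>0)
k,l,s,ct=cv2.connectedComponentsWithStats(m.astype(np.uint8))
for i in range(1,k):
    if s[i,4]>15: q_=W[l==i]; print(s[i].tolist(),np.median(q_,0).round(4),q_.min(0).round(4),q_.max(0).round(4))
p2,d2=robot.read_camera("scene"); cv2.imwrite("pics/scene6.png",p2); cv2.imwrite("pics/c6.png",cv2.resize(p2[170:310,185:385],(800,560),interpolation=cv2.INTER_CUBIC))
E
```

```text
23.1167 [ 0.53557489 -0.0414778   0.36498048] 0.06980764085300004 [-1.80952236e-01 -3.13546314e+00 -2.31506021e-04]
[80, 240, 35, 49, 1316] [ 0.524  -0.1632  0.1311] [ 0.5127 -0.1714  0.115 ] [ 0.5372 -0.1602  0.1355]
[114, 240, 31, 50, 1213] [ 0.526  -0.1454  0.1318] [ 0.5149 -0.1529  0.115 ] [ 0.5402 -0.1422  0.1353]
[297, 240, 32, 39, 983] [ 0.5338 -0.0423  0.1351] [ 0.5272 -0.0515  0.115 ] [ 0.5447 -0.0338  0.1375]
[467, 243, 33, 31, 743] [0.5478 0.0554 0.1223] [0.5405 0.0485 0.115 ] [0.5575 0.0643 0.1243]
```

View pics/c6.png

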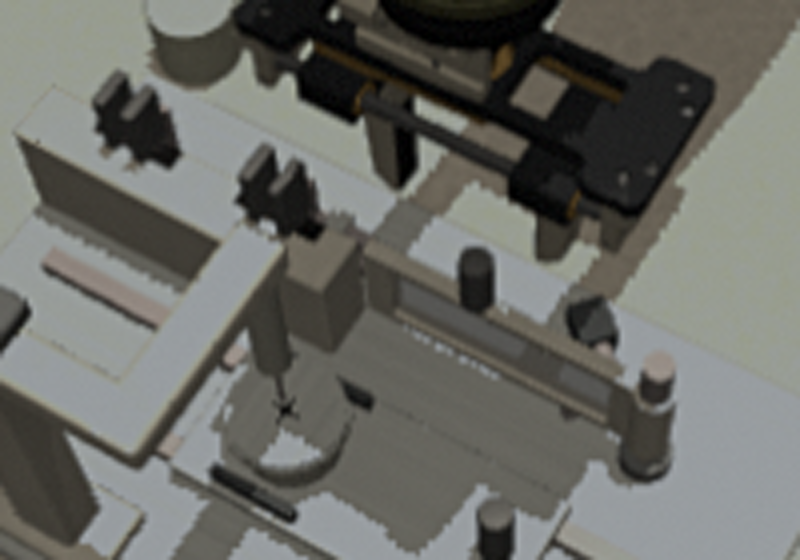

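Both catches are squeezed in: their tab pairs are close together at (130,110) and (275,190). The cross at (287,408) is right under the needle. The gate post at (476,275) is below the hand, so I'll go down and grip it.

Emit:
apply_moves:
  series:
    - [[0,0,25],[0,0,0]]
    - [[0,0,25],[0,0,0]]
    - [[0,0,28],[0,0,0]]
    - [[0,0,0],[0,0,0]]
    - [[0,0,0],[0,0,0]]
    - [[0,0,0],[0,0,0]]

```text
t: 23.72
tool_pos: [0.536, -0.0441, 0.289]
orientation: [0.188, 3.135, -0.0]
force: [-0.0, -0.6, 0.8]
opening: 0.0696
gripper_force: 0.0
```

Emit:
apply_moves:
  series:
    - [[0,0,0],[0,0,0]]
    - [[0,0,0],[0,0,0]]
    - [[0,0,0],[0,0,0]]
    - [[0,0,0],[0,0,0]]
    - [[0,0,0],[0,0,0]]
    - [[0,0,0],[0,0,0]]
    - [[0,0,0],[0,0,0]]
    - [[0,0,0],[0,0,0]]
    - [[0,0,0],[0,0,0]]
    - [[0,0,0],[0,0,0]]
    - [[0,0,0],[0,0,0]]
    - [[0,0,0],[0,0,0]]
  claw: 0
  newtons: 40

```text
t: 24.72
tool_pos: [0.5357, -0.0431, 0.2877]
orientation: [-0.186, -3.136, -0.0]
force: [-0.1, 1.7, 0.7]
opening: 0.0175
gripper_force: 40.0
```

```bash
python3 - <<'E'
from h import *
s=robot.read_state(); print(s['tool_pos'],s['opening'],s['force'],s['orientation'])
Rm=R.from_rotvec(s['orientation']).as_matrix()
th=np.linspace(0,np.pi/2*1.02,25); r=.1; y=-.112 # station yaw
ex=np.array([np.cos(y),np.sin(y),0]);ey=np.array([-np.sin(y),np.cos(y),0])
P=r*(-np.sin(th)[:,None]*ex-np.cos(th)[:,None]*ey)
print((np.diff(P,axis=0)@Rm*1e3).round(1)[:,:2].tolist())
E
```

```text
[ 0.53567546 -0.04308589  0.28768449] 0.017513962698209075 [-0.10261341  1.70019407  0.7205229 ] [-1.86293393e-01 -3.13594009e+00 -4.01059892e-04]
[[6.7, 0.2], [6.6, 0.6], [6.6, 1.1], [6.5, 1.5], [6.4, 1.9], [6.2, 2.4], [6.1, 2.8], [5.9, 3.2], [5.7, 3.5], [5.4, 3.9], [5.1, 4.3], [4.8, 4.6], [4.5, 4.9], [4.2, 5.2], [3.8, 5.5], [3.4, 5.7], [3.1, 5.9], [2.7, 6.1], [2.2, 6.3], [1.8, 6.4], [1.4, 6.5], [0.9, 6.6], [0.5, 6.7], [0.1, 6.7]]
```

Emit:
apply_moves:
  series:
    - [[6.7,0.2,0],[0,0,0]]
    - [[6.6,0.6,0],[0,0,0]]
    - [[6.6,1.1,0],[0,0,0]]
    - [[6.5,1.5,0],[0,0,0]]
    - [[6.4,1.9,0],[0,0,0]]
    - [[6.2,2.4,0],[0,0,0]]
    - [[6.1,2.8,0],[0,0,0]]
    - [[5.9,3.2,0],[0,0,0]]

```text
t: 25.38
tool_pos: [0.4859, -0.0241, 0.2878]
orientation: [-0.187, -3.136, 0.003]
force: [-0.7, -8.9, -2.1]
opening: 0.0174
gripper_force: 40.0
```

Emit:
apply_moves:
  series:
    - [[5.7,3.5,0],[0,0,0]]
    - [[5.4,3.9,0],[0,0,0]]
    - [[5.1,4.3,0],[0,0,0]]
    - [[4.8,4.6,0],[0,0,0]]
    - [[4.5,4.9,0],[0,0,0]]
    - [[4.2,5.2,0],[0,0,0]]
    - [[3.8,5.5,0],[0,0,0]]
    - [[3.4,5.7,0],[0,0,0]]

```text
t: 26.05
tool_pos: [0.4514, 0.016, 0.2874]
orientation: [-0.188, -3.126, 0.012]
force: [-28.3, -21.4, 21.0]
opening: 0.0169
gripper_force: 41.4
```

Emit:
apply_moves:
  series:
    - [[0,0,0],[0,0,0]]
    - [[0,0,0],[0,0,0]]
    - [[0,0,0],[0,0,0]]
    - [[0,0,0],[0,0,0]]

```text
t: 26.38
tool_pos: [0.4512, 0.0163, 0.2874]
orientation: [-0.187, -3.125, 0.01]
force: [-29.0, -17.3, 22.6]
opening: 0.0164
gripper_force: 41.5
```

```bash
python3 - <<'E'
from h import *
s=robot.read_state(); print(s['tool_pos'],s['opening'],s['force'],s['wrist_torque'],s['orientation'])
ims=[]
for n,(x,y) in {"scene":(210,160),"side":(250,130)}.items():
    p,_=robot.read_camera(n); cv2.imwrite(f"pics/{n}7.png",p); ims.append(cv2.resize(p[y:y+170,x:x+170],(400,400),interpolation=cv2.INTER_CUBIC))
cv2.imwrite("pics/c7.png",np.hstack(ims))
E
```

```text
[0.45115194 0.01625629 0.28738997] 0.016426335058522 [-29.04313542 -17.27393437  22.63847744] [-3.06788332  4.7046346  -0.30146223] [-0.18672    -3.12454924  0.01021894]
```

View pics/c7.png

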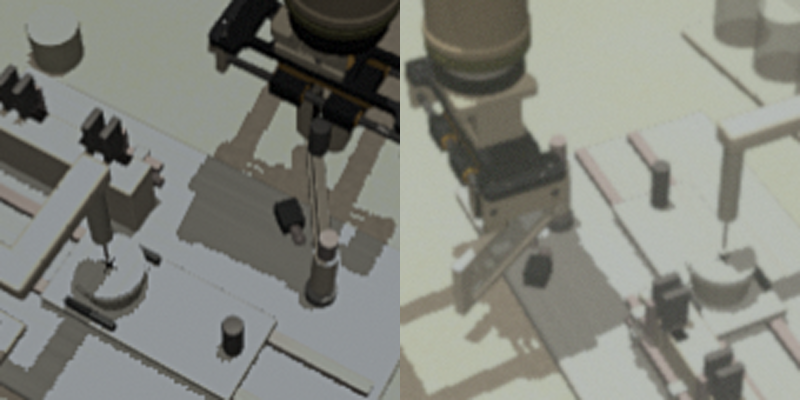

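The gate stands open at about 67° with the post held: post at (318,135) in the left half, hinge at (325,260). The force is radial, outward, so I'll ease the tool outward and see whether it drops.

Emit:
apply_moves:
  series:
    - [[1.3,-0.7,0],[0,0,0]]
    - [[1.3,-0.8,0],[0,0,0]]
    - [[0,0,0],[0,0,0]]
    - [[0,0,0],[0,0,0]]
    - [[0,0,0],[0,0,0]]

```text
t: 26.9
tool_pos: [0.4498, 0.0158, 0.2874]
orientation: [-0.187, -3.13, 0.006]
force: [-12.6, -9.9, 9.8]
opening: 0.0164
gripper_force: 40.4
```

Emit:
apply_moves:
  series:
    - [[1.1,-0.6,0],[0,0,0]]
    - [[1.1,-0.6,0],[0,0,0]]
    - [[3.2,5.8,0],[0,0,0]]
    - [[2.8,6.0,0],[0,0,0]]
    - [[2.4,6.2,0],[0,0,0]]
    - [[0,0,0],[0,0,0]]
    - [[0,0,0],[0,0,0]]

```text
t: 27.48
tool_pos: [0.4414, 0.0348, 0.2875]
orientation: [-0.185, -3.131, 0.003]
force: [-13.6, -5.7, 9.1]
opening: 0.0151
gripper_force: 39.4
```

Emit:
apply_moves:
  series:
    - [[0,0,0],[0,0,0]]
    - [[0,0,0],[0,0,0]]
    - [[0,0,0],[0,0,0]]
    - [[-2,0,0],[0,0,0]]
    - [[-2.5,0,0],[0,0,0]]
    - [[-2.5,0,0],[0,0,0]]
    - [[0,0,0],[0,0,0]]
    - [[0,0,0],[0,0,0]]
  claw: 0.27

```text
t: 28.15
tool_pos: [0.4493, 0.0338, 0.287]
orientation: [-0.186, -3.133, 0.001]
force: [-3.8, -5.3, 0.1]
opening: 0.0251
gripper_force: 2.5
```

Emit:
apply_moves:
  series:
    - [[0,0,0],[0,0,0]]
    - [[0,0,0],[0,0,0]]
    - [[0,0,0],[0,0,0]]
    - [[0,0,0],[0,0,0]]
    - [[0,0,0],[0,0,0]]
    - [[0,0,0],[0,0,0]]
  claw: 0
  newtons: 30

```text
t: 28.65
tool_pos: [0.449, 0.0338, 0.2869]
orientation: [-0.186, -3.132, 0.002]
force: [-6.0, -5.2, 0.0]
opening: 0.0177
gripper_force: 30.0
```

Emit:
apply_moves:
  series:
    - [[1.3,5.5,0],[0,0,0]]
    - [[1.3,5.5,0],[0,0,0]]
    - [[1.2,5.5,0],[0,0,0]]
    - [[0.7,5.7,0],[0,0,0]]
    - [[0.5,5.7,0],[0,0,0]]
    - [[0.3,5.7,0],[0,0,0]]
    - [[0,0,0],[0,0,0]]
    - [[0,0,0],[0,0,0]]
    - [[0,0,0],[0,0,0]]
    - [[0,0,0],[0,0,0]]

```text
t: 29.48
tool_pos: [0.4474, 0.068, 0.2866]
orientation: [-0.186, -3.131, 0.002]
force: [-7.0, -4.1, 0.8]
opening: 0.0176
gripper_force: 30.0
```

```bash
python3 - <<'E'
from h import *
s=robot.read_state(); print(s['t'],s['tool_pos'],s['opening'],s['force'],s['gripper_force'])
r=s['tool_pos'][:2]-np.array([.547,.0565]); print(np.linalg.norm(r),np.arccos(r@[-.112,-.994]/np.linalg.norm(r)))
c=cam("wrist"); p,d=robot.read_camera("wrist")
v,u=np.mgrid[0:480,0:640]; uv=np.stack([u,v],-1).reshape(-1,1,2).astype(float)
n=cv2.undistortPoints(uv,c[0],c[1]).reshape(480,640,2)
P=np.dstack([n,np.ones((480,640))])*d[...,None]; W=(P-c[2][:3,3])@c[2][:3,:3]
for lo,hi in((.09,.098),(.118,.126),(.13,.14)):
    m=(W[...,2]>lo)&(W[...,2]<hi)&(W[...,0]<.6)&(W[...,0]>.3)&(d>0)&(abs(W[...,1]-.06)<.15)
    k,l,st,ct=cv2.connectedComponentsWithStats(m.astype(np.uint8))
    for i in range(1,k):
        if st[i,4]>25: q=W[l==i]; print(lo,st[i].tolist(),np.median(q,0).round(4),q.min(0).round(3),q.max(0).round(3))
q,_=robot.read_camera("scene"); q0=cv2.imread("pics/scene0.png")
df=cv2.absdiff(q,q0).max(2)
for nm,(x,y,w,h) in {"roll":(215,160,35,35),"bottle":(80,175,75,90),"beaker":(465,262,60,60)}.items(): print(nm,(df[y:y+h,x:x+w]>30).mean().round(3))
g=q.max(2).astype(int); print(g[262:278,248:262])
E
```

```text
29.4833 [0.44743866 0.06799919 0.28662432] 0.017627225479607548 [-6.97781258 -4.13011349  0.8377298 ] 29.999082684516907
0.10022320682215832 1.5735833681217413
0.09 [298, 148, 29, 139, 2980] [0.412  0.0722 0.0955] [0.385 0.061 0.09 ] [0.444 0.08  0.098]
0.09 [306, 376, 21, 44, 916] [0.503  0.0619 0.0955] [0.49  0.056 0.093] [0.517 0.068 0.097]
0.118 [256, 286, 120, 35, 877] [0.4404 0.0693 0.1221] [0.435 0.046 0.118] [0.45  0.093 0.126]
0.13 [267, 298, 98, 34, 1648] [0.4422 0.0688 0.1351] [0.436 0.052 0.13 ] [0.45  0.087 0.14 ]
roll 0.034
bottle 0.0
beaker 0.0
[[153 106  60  52  54  53  52  52  76 127 155 152 149 148]
 [152 141 106  72  65  56  54  85 132 156 155 148 149 149]
 [150 151 142 131 128 103  54  94 156 156 151 149 150 152]
 [148 149 152 154 157 143  56  89 157 154 148 149 151 151]
 [148 149 153 153 156 155  67  77 155 152 148 149 151 152]
 [149 150 152 152 153 155  84  61 152 152 151 151 152 152]
 [153 153 153 152 155 156  99  48 121 154 150 154 151 152]
 [150 154 155 152 155 157 134  59 113 150 115 150 153 150]
 [118 123 150 125 121 108 112  74 119 110 101 152 151 148]
 [ 95  95 118  97  95  78  64  51  74  60 140 156 151 148]
 [ 94  93  96  95  96  93  81  22  11  44 155 154 151 151]
 [ 94  95  96  96  95  96  95  35  35  42 108 119 150 151]
 [ 96  95  96  95  95  95  75  62  80  87 119 111 150 151]
 [ 96  95  95  93  94  94  60  83  97 134 150 141 151 150]
 [ 96  96  95  93  96  95  82  96  99 150 155 152 152 151]
 [ 96  95  93  94  95  96  97 132 134 152 153 149 151 150]]
```

The gate panel's top edge runs through (0.503,0.062) and (0.412,0.072), square to its shut line, with the post centred in the grip. The carriage is aligned and the bystanders haven't moved, so I'm handing in.

```bash
python3 -c "
from plant import robot
print(robot.close_job())"
```

```text
the job is handed in; nothing more can be done
None
```

I handed the job in at about 29.6 s of the 69 s allowed: the cross is under the needle to within about 1 mm, both catches are squeezed in (inner first), and the gate is held by its post at about 1.57 rad, with the bottle, beaker and paper roll not moved.

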